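# Clamp a turning tool in the grinding fixture

### The arm

A 6-joint arm with a two-finger parallel gripper is mounted at the origin on the work surface. World frame = base frame: x ahead of the robot, y to its left, z up, the work surface at z = 0. Lengths are in m, angles in rad, forces in N, time in s.
With the tool pointing down it reaches from about 0.4 to 0.925 m from the base axis. Payload 12.5 kg.
Tool frame: the origin (TCP) lies midway between the tips of the shut fingers; the grasp point (between the pads) lies 19 mm behind it; z points along the fingers, y is the line along which they close (so a half turn about z gives the same grasp; the last joint's range is limited). The gripper opens to 95 mm and grips with 3 to 60 N. Pads are 20 mm wide; open, the fingers measure 119 mm over their backs; the gripper's body (75 mm by 180 mm) begins 59 mm behind the grasp point.
Start: joints at [-1.396, 0.491, 1.559, -0, 1.092, -0.106], TCP at [0.173, -0.601, 0.215] pointing down, gripper open.
Joint ranges: [-3.1, 3.1], [-0.84, 2.19], [0.05, 2.79], [-1.13, 4.28], [0.06, 2.93], [-2.69, 2.69]. Speed limits (rad/s): [2.22, 2.22, 2.79, 3.14, 3.14, 3.14].

### API

Orientations are given as a unit quaternion [x, y, z, w].
In Python, from bench import read_state, capture, job_done, masks_of gives the robot as it stands.
- The arm moves only by the tool servo_tool, never from a script. Its argument "motion" is a list of rows, each an object of numbers: "tx", "ty", "tz": the shift along the tool's x, y, z in cm; "wx", "wy", "wz": the turn, a rotation vector about the tool's x, y, z in degrees; "fingers": the opening, from 0 (shut) to 1 (fully open). A call has exactly 5 rows; each row is the pose to reach, as a shift and turn from the pose commanded when the call began, along the tool's axes at that moment; what a row does not reach only later rows make up. A row lasts 1/10 s, in which the tool goes at most 50 mm and 8.59 degrees, less where a joint would pass 70% of its speed; a pose out of reach is approached as far as the arm can. A call with a gripper value outside its range is refused whole. The fingers move at their own pace and stop on an object; "grip_force" is the grip in N (left out, the last holds). Time passes only in rows, so rows that repeat a pose let the fingers close, or fill a call up. It gives the time, the measured TCP pose, the force, the opening and the grip force at its end, in the units of the state.
- read_state(): the state, without advancing time (a new reading comes with each control period).
- capture(name): name is "scene" or "side" or "wrist"; returns a dict with "img" (400x640x3 uint8, red, green, blue), "z_map" (400x640 float32, m along the optical axis (not along the pixel's ray), 0 where there is no reading), "K" (3x3 intrinsics, pixels), "D" ([k1, k2, p1, p2, k3] as OpenCV has them; the pictures are not rectified), "T" (4x4, takes a point from camera to world coordinates). Camera axes: x right, y up, looking along -z (the intrinsics and any distortion apply to the point x, -y, -z); pixel columns grow to the right and rows downward; lengths in m; the calibration is good to about 2 mm. A picture is of the moment at which its call begins.
- job_done(): hands the job in; it is judged then, once.
Trained networks look in a picture, given as the dict that the camera call returned (one of the last four; its "shot" number tells which), for a name from the list of things; names that differ only in an ending like _2 or _b are one class to them, and where a whole thing is asked for, a point or a joint stands for the part that bears it (a point fixed in the world has none). Each returns a list of dicts, best first, with "confidence" (0 to 1); they miss things now and then, are a little off and sometimes report something else, mostly with a low value. They report only what shows in the picture. A call takes as long as a camera call. They do not tell look-alikes from the thing itself.
- masks_of(target, picture): "pixels" (400x640 bool, what is visible of it) and "rect" ([left, top, right, bottom] in pixels, round what is visible of it).
The state is a dict: "time": time; "joints": joint angles; "qd": joint speeds; "tau": joint torques, N m; "eef_pos": TCP position; "orientation": TCP orientation; "ft_force": force on the tool from outside, world axes, zero at the start; "ft_torque": the same for the moment, N m; "gripper_width": opening from 0.0 (shut) to 1.0 (fully open); "gripper_force": force on a finger pad.
Only numpy, scipy, OpenCV 4.12 (cv2) and the standard library are available. Lean on these libraries where they do the work, as an engineer would, in place of code of your own. Each camera call takes 0.05 s, during which the arm holds its last target. There are 200 camera calls.

### The job

Clamp the turning tool that lies in the grinding fixture: with a finger, swing the blue clamp strap round over the tool until it stops against its pin, then push the red cam lever fully down so that the strap bears on the tool. Pushing does it all, nothing needs to be gripped; leave the tool seated where it lies in its channel, do not disturb the other things on the bench, and end with the hand clear.

Things in the scene. Friction and masses are not known exactly. Their poses are not given: they have to be found in the camera images.
- fixture: green grinding fixture bolted to the bench. Origin on the strap's upright swing axis at bench level, z up. Base plate x -100..100, y -60..125, 16 mm thick. A dark steel channel runs along x at y = +80 mm (x -60..100 mm, floor at z = 26, walls to z = 36; end stop with its face at x = -60, to z = 42 mm). A 10 mm stop pin for the strap's +x side stands at x = 19.5, y = 40 mm, to z = 78 mm.
- strap: blue steel clamp strap, level, 28 mm wide, 18 mm thick, running along its own +y from the swing axis (the origin, at its underside) to its round end 118 mm out. Its underside is at z = 60 mm in the fixture, and sinks up to 5 mm as the lever goes down. 80 mm out, a brass pad (19 mm across) reaches 10 mm below it and a screw head stands 5 mm above it. It cannot be taken off.
- strap_end (a point): point in the middle of the strap's width and thickness, 100 mm out from the swing axis; axes as the strap's
- strap_swing (a joint): swing of the strap, with its cam lever, about the fixture's z: 0 = over the tool on the stop pin, strap along the fixture's +y; positive = swung away counter-clockwise seen from above, at 1.57 it points along the fixture's -x. Starts at 1.2 to 1.75 (limits 0 and 1.9); stays where it is left; a push of 1 to 2 N near its end moves it.
- cam_lever (a joint): angle of the cam lever about a level axis that crosses the swing axis 94 mm above the fixture's underside: 0 = raised, 65 degrees (1.134 rad) above level; grows as it is pushed down to its end stop at 1.05 rad (fully down, 5 degrees above level). Starts at 0 to 0.2, stays where it is left, and takes about 6 to 9 N across the lever at its red grip.
- lever_pad (a point): middle of the upper face of the lever's red grip, the face to push down; 95 mm along the lever from its axis and 5.5 mm off its centre line. Grip 24 mm wide, 56 mm long, 11 mm thick, its end 120 mm from the axis. The lever turns with the strap and points opposite to it, along the strap's own -y, rising by 1.134 rad minus joint cam_lever.
- blank: the bright steel turning tool to be clamped: shank 140 x 20 x 20 mm along its own x, a narrower nose 25 mm long at +x; origin at the centre of the shank's underside; about 0.5 kg. It lies loose in the channel, origin at x = 10 to 15, y = 80, z = 26 mm in the fixture, nose to +x, its top at z = 46 mm, 4 mm under the raised strap's pad.
- gauge: a small brass setting gauge, 50 x 18 x 26 mm, standing on the fixture's base plate; a bystander, leave it alone
- spare_tool: a second steel turning tool, 140 x 20 x 20 mm with a 25 mm nose, lying on the bench beside the fixture; a bystander, leave it alone
- brush: a bench brush with a yellow handle lying on the bench beyond the fixture; a bystander, leave it alone
- wrench: a steel wrench lying on the bench; a bystander, leave it alone
- spare_wheel: a small brick-red grinding wheel, 125 mm across, 20 mm thick, lying flat on the bench; a bystander, leave it alone
- pot: an open steel pot, 84 mm across, 85 mm tall, standing on the bench; a bystander, leave it alone
- oil_can: a green oil can, 64 mm across, 130 mm tall, standing on the bench; a bystander, leave it alone
- dresser: a grey dressing stick, 150 x 25 x 25 mm, lying on the bench; a bystander, leave it alone
Not all that is in view belongs to the job. Leave any turquoise or yellow look-alike of the blank alone.

How it is judged:
By the outcome, as a careful person would: the job done as asked, in the order asked, and still so for the second after the job is handed in, with the robot touching nothing.
It also fails if it takes over 59 s, if anything falls off the work surface, if the arm or the gripper's body presses on something with over 40 N, if the wrist force passes 120 N, or if a joint passes its speed limit or range.

## Working session

There is one attempt and no reset: what is moved stays moved. The work goes in short steps, Python scripts to look and compute and a tool call to move; the robot and the scene stay as the last step left them, time stands still between calls to the robot, and variables do not carry over. Pictures are saved under pics/ and viewed, at most 10 in all, crops included, and the job is handed in when it is done.

Besides the shell and the picture viewer there is one more tool, called after "Emit:" by a JSON object that holds its "name" and its "arguments", one argument or row to a line. servo_tool: Moves the arm, as the interface text tells. Its arguments: {"type":"object","properties":{"motion":{"type":"array","items":{"type":"object","properties":{"tx":{"type":"number"},"ty":{"type":"number"},"tz":{"type":"number"},"wx":{"type":"number"},"wy":{"type":"number"},"wz":{"type":"number"},"fingers":{"type":"number"}}}},"grip_force":{"type":"number"}},"required":["motion"]}

```bash
mkdir -p pics
cat > h.py <<'E'
import numpy as np, cv2
from bench import read_state, capture, job_done, masks_of
def save(c,name): cv2.imwrite('pics/'+name,c['img'][:,:,::-1])
def pts(c,mask):
    v,u=np.nonzero(mask&(c['z_map']>0)); z=c['z_map'][v,u]
    n=cv2.undistortPoints(np.stack([u,v],1).astype(np.float64)[:,None],c['K'],np.array(c['D']))[:,0]
    p=np.stack([n[:,0]*z,-n[:,1]*z,-z,np.ones_like(z)],1)
    return (p@np.array(c['T']).T)[:,:3]
def px(c,P):
    T=np.linalg.inv(np.array(c['T'])); q=np.atleast_2d(P)@T[:3,:3].T+T[:3,3]
    q=q*[1,-1,-1]
    return cv2.projectPoints(q,np.zeros(3),np.zeros(3),c['K'],np.array(c['D']))[0][:,0]
E
python3 - <<'E'
from h import *
for n in ['scene','side']:
    c=capture(n); save(c,n+'1.png'); print(n,np.round(c['T'],3).tolist())
    for t in ['fixture','strap','cam_lever','blank','gauge']:
        for m in masks_of(t,c)[:2]:
            p=pts(c,m['pixels'])
            print(t,round(m['confidence'],2),m['rect'],len(p),np.round(np.median(p,0),3),np.round(np.percentile(p,[2,98],0),3).tolist() if len(p) else '')
s=read_state();print(s['eef_pos'],s['orientation'],s['time'])
E
```

```text
scene [[0.059, -0.574, 0.817, 1.663], [0.998, 0.032, -0.049, -0.082], [0.002, 0.818, 0.575, 0.885], [0.0, 0.0, 0.0, 1.0]]
fixture 0.57 [301.4, 191.2, 380.6, 262.7] 2816 [0.618 0.042 0.018] [[0.499, -0.048, 0.006], [0.71, 0.155, 0.173]]
fixture 0.34 [324.5, 194.2, 338.4, 216.8] 199 [0.615 0.015 0.13 ] [[0.592, -0.004, 0.09], [0.655, 0.038, 0.197]]
strap 0.62 [330.2, 192.9, 345.4, 222.7] 243 [0.536 0.052 0.077] [[0.427, 0.015, 0.001], [0.605, 0.079, 0.085]]
cam_lever 0.79 [324.5, 190.9, 341.3, 219.5] 241 [0.612 0.015 0.123] [[0.413, -0.006, 0.002], [0.655, 0.041, 0.197]]
blank 0.74 [406.3, 228.1, 452.3, 250.2] 395 [0.653 0.302 0.019] [[0.607, 0.236, 0.004], [0.691, 0.369, 0.024]]
blank 0.74 [359.6, 173.6, 383.6, 197.8] 248 [0.356 0.17  0.019] [[0.284, 0.123, 0.003], [0.412, 0.22, 0.025]]
side [[-0.759, 0.425, -0.493, -0.055], [-0.651, -0.511, 0.561, 0.696], [-0.014, 0.747, 0.665, 0.947], [0.0, 0.0, 0.0, 1.0]]
fixture 0.76 [259.9, 168.7, 345.2, 274.6] 3529 [0.58  0.063 0.018] [[0.483, -0.031, 0.002], [0.704, 0.166, 0.179]]
strap 0.66 [308.3, 218.2, 332.3, 246.5] 384 [0.53  0.058 0.077] [[0.48, 0.01, 0.045], [0.585, 0.082, 0.083]]
strap 0.22 [404.6, 150.4, 437.3, 172.1] 736 [ 0.531 -0.459  0.02 ] [[0.477, -0.524, 0.003], [0.591, -0.41, 0.025]]
cam_lever 0.56 [295.5, 171.6, 314.6, 218.7] 391 [0.617 0.018 0.143] [[0.578, -0.069, 0.002], [0.703, 0.044, 0.195]]
blank 0.84 [212.1, 256.2, 240.5, 309.8] 488 [0.64  0.31  0.019] [[0.597, 0.241, 0.002], [0.682, 0.377, 0.024]]
blank 0.75 [333.3, 281.7, 358.0, 339.8] 554 [0.338 0.181 0.02 ] [[0.276, 0.129, -0.0], [0.408, 0.227, 0.023]]
[ 0.17321521 -0.60054875  0.2146935 ] [ 9.90160839e-01  1.39933939e-01 -4.22981855e-06  7.53060716e-05] 0.6
```

Run:
```python
import cv2,numpy as np
a=cv2.imread('pics/scene1.png')[140:290,240:470]; b=cv2.imread('pics/side1.png')[130:350,190:450]
a=cv2.resize(a,None,fx=2.2,fy=2.2,interpolation=2);b=cv2.resize(b,(int(260*1.5*1.0),330),interpolation=2)
a=cv2.resize(a,(400,int(a.shape[0]*400/a.shape[1])));
b=cv2.resize(b,(400,338)); o=np.zeros((338,800,3),np.uint8); o[:a.shape[0],:400]=a; o[:,400:]=b
cv2.imwrite('pics/v1.png',o)
```

```text
(no output)
```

View pics/v1.png

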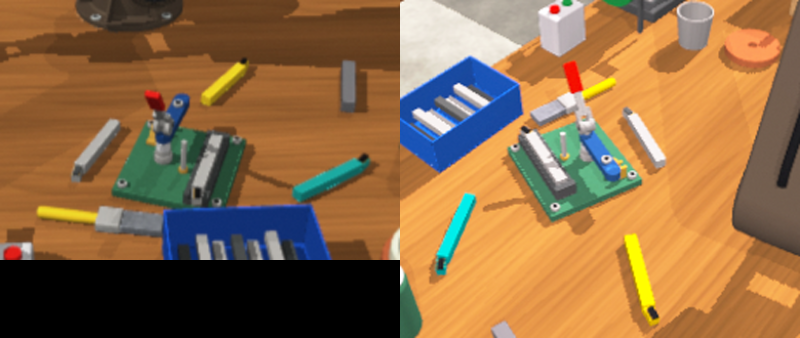

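View pics/scene1.png

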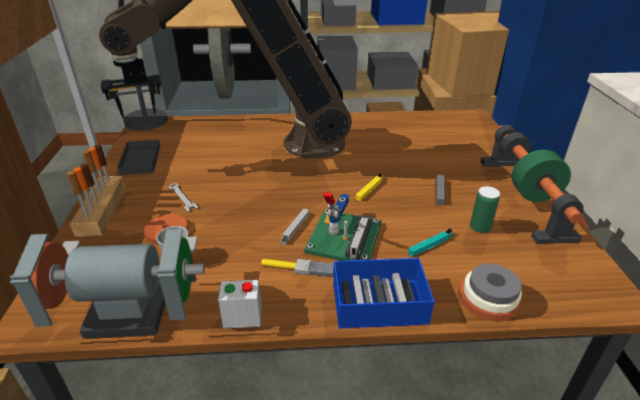

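Run:
```python
from h import *
for n in ['scene','side']:
    c=capture(n); hsv=cv2.cvtColor(c['img'],cv2.COLOR_RGB2HSV); al=np.ones(hsv.shape[:2],bool)
    P=np.zeros((400,640,3)); v,u=np.nonzero(c['z_map']>0); P[v,u]=pts(c,al)
    box=(P[...,0]>.43)&(P[...,0]<.76)&(P[...,1]>-.1)&(P[...,1]<.22)
    H,S,V=[hsv[...,i] for i in range(3)]
    g=box&(H>50)&(H<85)&(S>80)&(abs(P[...,2]-.016)<.008)
    r=cv2.minAreaRect(P[g][:,:2].astype(np.float32)*1000); print(n,'plate',g.sum(),r,np.round(cv2.boxPoints(r)).tolist())
    # stop pin/channel: bright grey pts at z .04-.05
    for lo,hi in[(.031,.039),(.041,.05)]:
        k=box&(S<60)&(P[...,2]>lo)&(P[...,2]<hi); q=P[k]
        r=cv2.minAreaRect(q[:,:2].astype(np.float32)*1000); print('grey',lo,k.sum(),r)
    b=box&(H>100)&(H<125)&(S>100)&(P[...,2]>.06)&(P[...,2]<.09)
    q=P[b]; top=q[q[:,2]>.072]; m=top[:,:2].mean(0); d=np.linalg.svd(top[:,:2]-m)[2][0]
    t=(top[:,:2]-m)@d
    print('strap',b.sum(),np.median(top[:,2]),m,d,np.degrees(np.arctan2(d[1],d[0])),m+d*t.min(),m+d*t.max())
    rr=box&((H<8)|(H>172))&(S>150)&(P[...,2]>.08); q=P[rr]; m=q.mean(0); d=np.linalg.svd(q-m)[2][0]; print('red',rr.sum(),m,d,q.min(0),q.max(0))
```

```text
scene plate 1567 ((603.340576171875, 57.44727325439453), (183.59661865234375, 203.63534545898438), 69.52893829345703) [[476.0, 7.0], [667.0, -64.0], [731.0, 108.0], [540.0, 179.0]]
grey 0.031 272 ((634.6278686523438, 96.26484680175781), (153.642333984375, 129.57574462890625), 17.89799690246582)
grey 0.041 301 ((621.7145385742188, 59.863250732421875), (104.52024841308594, 178.11700439453125), 66.48998260498047)
strap 161 0.07715441181061655 [0.54232765 0.05140225] [ 0.92688183 -0.37535325] -22.046147780788825 [0.48397488 0.07503299] [0.60899075 0.02440614]
red 99 [0.64365069 0.00645167 0.17746072] [ 0.42937695 -0.27063373  0.8616222 ] [ 0.62591618 -0.00917129  0.14810893] [0.65949267 0.02268297 0.19802846]
side plate 1717 ((597.2695922851562, 61.16583251953125), (185.33282470703125, 202.0921173095703), 69.13262939453125) [[470.0, 11.0], [659.0, -61.0], [725.0, 112.0], [536.0, 184.0]]
grey 0.031 287 ((610.7254028320312, 60.54402542114258), (127.24970245361328, 179.3200225830078), 69.51776123046875)
grey 0.041 346 ((617.2476806640625, 72.5868148803711), (88.11198425292969, 179.55203247070312), 65.58529663085938)
strap 337 0.07749641800967982 [0.53418577 0.05378295] [-0.91784349  0.39694248] 156.61282307109238 [0.58824765 0.03040265] [0.48048936 0.07700519]
red 167 [0.63263798 0.01112453 0.1747231 ] [-0.51849849  0.20126049 -0.83105567] [ 0.61468557 -0.00628581  0.15142467] [0.65056871 0.02886441 0.19823998]
```

Emit:
{"name": "servo_tool", "arguments": {
  "motion": [
    {"tx": 3.16,"ty": -3.45,"tz": -0.3,"fingers": 0},
    {"tx": 6.3,"ty": -6.9,"tz": -0.6,"fingers": 0},
    {"tx": 9.5,"ty": -10.4,"tz": -0.9,"fingers": 0},
    {"tx": 12.6,"ty": -13.8,"tz": -1.2,"fingers": 0},
    {"tx": 15.8,"ty": -17.3,"tz": -1.5,"fingers": 0}
  ]
}}

```text
invalid input
```

Emit:
{"name": "servo_tool", "arguments": {
  "motion": [
    {"tx": 3.16,"ty": -3.45,"fingers": 0},
    {"tx": 6.3,"ty": -6.9,"fingers": 0},
    {"tx": 9.5,"ty": -10.4,"fingers": 0},
    {"tx": 12.6,"ty": -13.8,"fingers": 0},
    {"tx": 15.8,"ty": -17.3,"fingers": 0}
  ]
}}

```text
invalid input
```

```bash
cat > t.py <<'E'
from h import *
import sys
from scipy.spatial.transform import Rotation as R
O=np.array([.5889,.0289]); A=np.radians(-20.5)
def fx(x,y,z): # fixture mm -> world m
    return np.array([O[0]+(x*np.cos(A)-y*np.sin(A))/1e3,O[1]+(x*np.sin(A)+y*np.cos(A))/1e3,z/1e3])
def show(targets):
    s=read_state(); q=R.from_quat(s['orientation']); p=np.array(s['eef_pos'])
    x=q.as_matrix()[:,0]; d=(p[:2]-O)*1e3
    print('t',s['time'],'tcp',np.round(p,4),'fix',np.round([d@[np.cos(A),np.sin(A)],d@[-np.sin(A),np.cos(A)]],1),'xyaw',np.degrees(np.arctan2(x[1],x[0])),'F',np.round(s['ft_force'],1),s['gripper_width'])
    for T in targets: print(T,'-> cm',np.round(q.inv().apply(fx(*T)-p)*100,2))
if __name__=='__main__': show([eval(a) for a in sys.argv[1:]])
E
python3 t.py -- 2>/dev/null || python3 - <<'E'
from t import *
show([(-112,-35,230),(-112,-35,66)])
E
```

```text
t 0.7 tcp [ 0.1732 -0.6005  0.2147] fix [-168.9 -735.1] xyaw 16.087345898505774 F [ 0.3 -0.2 -0.7] 0.9976205422533284
(-112, -35, 230) -> cm [ 46.3  -52.82  -1.54]
(-112, -35, 66) -> cm [ 46.3  -52.83  14.86]
```

Emit:
{"name": "servo_tool", "arguments": {
  "motion": [
    {"tx": 3.2,"ty": -3.5,"tz": -0.3,"wx": 0,"wy": 0,"wz": 0,"fingers": 0},
    {"tx": 6.4,"ty": -7.0,"tz": -0.6,"wx": 0,"wy": 0,"wz": 0,"fingers": 0},
    {"tx": 9.5,"ty": -10.4,"tz": -0.9,"wx": 0,"wy": 0,"wz": 0,"fingers": 0},
    {"tx": 12.6,"ty": -13.8,"tz": -1.2,"wx": 0,"wy": 0,"wz": 0,"fingers": 0},
    {"tx": 15.8,"ty": -17.3,"tz": -1.5,"wx": 0,"wy": 0,"wz": 0,"fingers": 0}
  ]
}}

```text
time: 1.2
eef_pos: [0.2775, -0.3889, 0.2298]
orientation: [0.99, 0.14, 0.0, 0.0]
ft_force: [1.3, 0.1, 0.2]
gripper_width: 0.64
gripper_force: 0.0
```

Emit:
{"name": "servo_tool", "arguments": {
  "motion": [
    {"tx": 3.2,"ty": -3.5,"tz": 0,"wx": 0,"wy": 0,"wz": 0,"fingers": 0},
    {"tx": 6.4,"ty": -7.0,"tz": 0,"wx": 0,"wy": 0,"wz": 0,"fingers": 0},
    {"tx": 9.5,"ty": -10.4,"tz": 0,"wx": 0,"wy": 0,"wz": 0,"fingers": 0},
    {"tx": 12.6,"ty": -13.8,"tz": 0,"wx": 0,"wy": 0,"wz": 0,"fingers": 0},
    {"tx": 15.8,"ty": -17.1,"tz": 0,"wx": 0,"wy": 0,"wz": 0,"fingers": 0}
  ]
}}

```text
time: 1.7
eef_pos: [0.382, -0.1807, 0.2299]
orientation: [0.99, 0.14, 0.0, 0.0]
ft_force: [0.3, -1.5, -0.0]
gripper_width: 0.216
gripper_force: 0.0
```

Emit:
{"name": "servo_tool", "arguments": {
  "motion": [
    {"tx": 3.2,"ty": -3.5,"tz": 0,"wx": 0,"wy": 0,"wz": 7,"fingers": 0},
    {"tx": 6.4,"ty": -7.0,"tz": 0,"wx": 0,"wy": 0,"wz": 14,"fingers": 0},
    {"tx": 9.5,"ty": -10.4,"tz": 0,"wx": 0,"wy": 0,"wz": 22,"fingers": 0},
    {"tx": 12.6,"ty": -13.8,"tz": 0,"wx": 0,"wy": 0,"wz": 29,"fingers": 0},
    {"tx": 15.7,"ty": -17.2,"tz": 0,"wx": 0,"wy": 0,"wz": 36.6,"fingers": 0}
  ]
}}

```text
time: 2.2
eef_pos: [0.4782, 0.0127, 0.2299]
orientation: [0.986, -0.168, 0.0, 0.0]
ft_force: [0.5, -0.8, 0.1]
gripper_width: 0.006
gripper_force: 0.0
```

Run:
```python
from t import *
show([(-97,-37,66)])
c=capture('wrist'); save(c,'w1.png')
for n,P in dict(O=fx(0,0,94),pin=fx(19.5,40,78),end=fx(-117.8,6,78),b0=fx(100,125,16),b1=fx(-100,-60,16),b2=fx(-100,125,16)).items(): print(n,px(c,P))
```

```text
t 2.2 tcp [0.4782 0.0127 0.2299] fix [-98.  -53.9] xyaw -19.2979012976521 F [ 0.5 -0.8  0.1] 0.006012963037769177
(-97, -37, 66) -> cm [ 0.13 -1.69 16.39]
O [[268.10281077  93.40342234]]
pin [[230.80013087  73.84643587]]
end [[267.39409125 205.97737322]]
b0 [[168.34547675   5.82036415]]
b1 [[325.66662763 182.1611532 ]]
b2 [[184.17636077 179.08840516]]
```

View pics/w1.png

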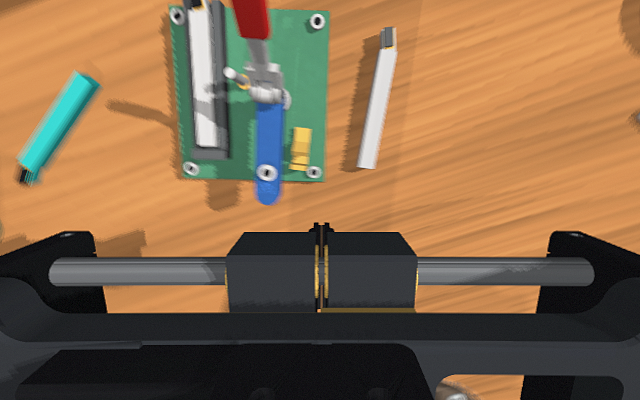

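Emit:
{"name": "servo_tool", "arguments": {
  "motion": [
    {"tx": 0.1,"ty": -0.7,"tz": 3.5,"wx": 0,"wy": 0,"wz": 1.2,"fingers": 0},
    {"tx": 0.1,"ty": -1.2,"tz": 7.5,"wx": 0,"wy": 0,"wz": 1.2,"fingers": 0},
    {"tx": 0.1,"ty": -1.2,"tz": 11.5,"wx": 0,"wy": 0,"wz": 1.2,"fingers": 0},
    {"tx": 0.1,"ty": -1.2,"tz": 15,"wx": 0,"wy": 0,"wz": 1.2,"fingers": 0},
    {"tx": 0.1,"ty": -1.2,"tz": 16.4,"wx": 0,"wy": 0,"wz": 1.2,"fingers": 0}
  ]
}}

```text
time: 2.75
eef_pos: [0.4814, 0.0221, 0.063]
orientation: [0.985, -0.175, -0.002, 0.0]
ft_force: [0.4, 0.2, 0.4]
gripper_width: 0.007
gripper_force: 0.0
```

Run:
```python
from t import *
a0=np.radians(87)
L=[]
for sw in [87,78,69,60,51,42,33,24,15,8,2]:
    a=np.radians(90+sw); u=np.array([np.cos(a),np.sin(a)]); n=np.array([-u[1],u[0]])
    p=95*u+27*n; L.append((round(p[0],1),round(p[1],1),66))
show(L)
```

```text
t 2.75 tcp [0.4814 0.0221 0.063 ] fix [-98.3 -44. ] xyaw -20.18557813088798 F [0.4 0.2 0.4] 0.007121466739082536
(np.float64(-96.3), np.float64(-22.0), 66) -> cm [ 0.22 -2.2  -0.3 ]
(np.float64(-98.5), np.float64(-6.7), 66) -> cm [ 0.   -3.73 -0.3 ]
(np.float64(-98.4), np.float64(8.8), 66) -> cm [ 0.02 -5.28 -0.3 ]
(np.float64(-95.8), np.float64(24.1), 66) -> cm [ 0.29 -6.81 -0.31]
(np.float64(-90.8), np.float64(38.8), 66) -> cm [ 0.8  -8.28 -0.31]
(np.float64(-83.6), np.float64(52.5), 66) -> cm [ 1.53 -9.65 -0.31]
(np.float64(-74.4), np.float64(65.0), 66) -> cm [  2.45 -10.89  -0.32]
(np.float64(-63.3), np.float64(75.8), 66) -> cm [  3.57 -11.97  -0.32]
(np.float64(-50.7), np.float64(84.8), 66) -> cm [  4.83 -12.86  -0.33]
(np.float64(-40.0), np.float64(90.3), 66) -> cm [  5.91 -13.4   -0.33]
(np.float64(-30.3), np.float64(94.0), 66) -> cm [  6.88 -13.77  -0.34]
```

Emit:
{"name": "servo_tool", "arguments": {
  "motion": [
    {"tx": 0.1,"ty": -1.2,"tz": -0.2,"wx": 0,"wy": 0,"wz": 0,"fingers": 0},
    {"tx": 0.1,"ty": -2.2,"tz": -0.2,"wx": 0,"wy": 0,"wz": 0,"fingers": 0},
    {"tx": 0,"ty": -3.2,"tz": -0.2,"wx": 0,"wy": 0,"wz": 0,"fingers": 0},
    {"tx": 0,"ty": -4.2,"tz": -0.2,"wx": 0,"wy": 0,"wz": 0,"fingers": 0},
    {"tx": 0,"ty": -5.3,"tz": -0.2,"wx": 0,"wy": 0,"wz": 0,"fingers": 0}
  ]
}}

```text
time: 3.25
eef_pos: [0.5014, 0.0727, 0.0685]
orientation: [0.985, -0.175, 0.001, -0.0]
ft_force: [0.1, -1.8, 0.7]
gripper_width: 0.005
gripper_force: 1.0
```

Run:
```python
from t import *
show([(-95.8,24,66),(-83.6,52.5,66)])
c=capture('side'); save(c,'s2.png')
cv2.imwrite('pics/s2c.png',cv2.resize(c['img'][130:310,210:400,::-1],None,fx=3,fy=3))
```

```text
t 3.25 tcp [0.5014 0.0727 0.0685] fix [-97.3  10.4] xyaw -20.179507684666884 F [ 0.1 -1.8  0.7] 0.004935631743138447
(-95.8, 24, 66) -> cm [ 0.15 -1.36  0.25]
(-83.6, 52.5, 66) -> cm [ 1.39 -4.21  0.25]
```

View pics/s2c.png

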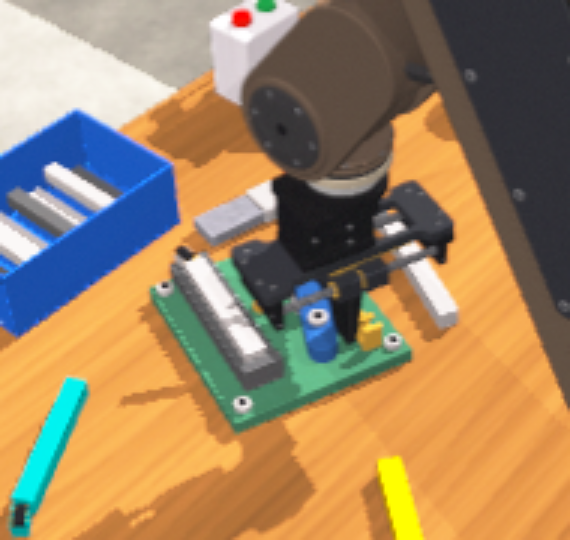

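Emit:
{"name": "servo_tool", "arguments": {
  "motion": [
    {"tx": 0.1,"ty": -0.9,"tz": 0.2,"wx": 0,"wy": 0,"wz": 0,"fingers": 0},
    {"tx": 0.3,"ty": -1.8,"tz": 0.2,"wx": 0,"wy": 0,"wz": 0,"fingers": 0},
    {"tx": 0.6,"ty": -2.7,"tz": 0.2,"wx": 0,"wy": 0,"wz": 0,"fingers": 0},
    {"tx": 1.0,"ty": -3.5,"tz": 0.2,"wx": 0,"wy": 0,"wz": 0,"fingers": 0},
    {"tx": 1.4,"ty": -4.2,"tz": 0.2,"wx": 0,"wy": 0,"wz": 0,"fingers": 0}
  ]
}}

```text
time: 3.8
eef_pos: [0.529, 0.1068, 0.0655]
orientation: [0.985, -0.175, -0.0, 0.0]
ft_force: [-1.5, -1.2, 0.2]
gripper_width: 0.006
gripper_force: 0.7
```

Run:
```python
from t import *
show([(-74.4,65,66),(-63,75.8,66),(-50,85,66),(-40,90,66),(-30,94,66)])
```

```text
t 3.8 tcp [0.529  0.1068 0.0655] fix [-83.4  52. ] xyaw -20.194456734282703 F [-1.5 -1.2  0.2] 0.0055521373014305484
(-74.4, 65, 66) -> cm [ 0.91 -1.29 -0.05]
(-63, 75.8, 66) -> cm [ 2.06 -2.37 -0.05]
(-50, 85, 66) -> cm [ 3.36 -3.28 -0.05]
(-40, 90, 66) -> cm [ 4.36 -3.78 -0.05]
(-30, 94, 66) -> cm [ 5.37 -4.17 -0.05]
```

Emit:
{"name": "servo_tool", "arguments": {
  "motion": [
    {"tx": 0.9,"ty": -1.3,"tz": 0,"wx": 0,"wy": 0,"wz": 0,"fingers": 0},
    {"tx": 1.7,"ty": -2.1,"tz": 0,"wx": 0,"wy": 0,"wz": 0,"fingers": 0},
    {"tx": 2.5,"ty": -2.8,"tz": 0,"wx": 0,"wy": 0,"wz": 0,"fingers": 0},
    {"tx": 3.4,"ty": -3.3,"tz": 0,"wx": 0,"wy": 0,"wz": 0,"fingers": 0},
    {"tx": 4.1,"ty": -3.7,"tz": 0,"wx": 0,"wy": 0,"wz": 0,"fingers": 0}
  ]
}}

```text
time: 4.3
eef_pos: [0.5805, 0.1269, 0.0655]
orientation: [0.984, -0.175, -0.0, 0.0]
ft_force: [-0.7, -0.9, -0.1]
gripper_width: 0.006
gripper_force: 0.6
```

Emit:
{"name": "servo_tool", "arguments": {
  "motion": [
    {"tx": 0.4,"ty": -0.2,"tz": 0,"wx": 0,"wy": 0,"wz": 0,"fingers": 0},
    {"tx": 0.8,"ty": -0.35,"tz": 0,"wx": 0,"wy": 0,"wz": 0,"fingers": 0},
    {"tx": 1.1,"ty": -0.4,"tz": 0,"wx": 0,"wy": 0,"wz": 0,"fingers": 0},
    {"tx": 1.3,"ty": -0.4,"tz": 0,"wx": 0,"wy": 0,"wz": 0,"fingers": 0},
    {"tx": 1.5,"ty": -0.4,"tz": 0,"wx": 0,"wy": 0,"wz": 0,"fingers": 0}
  ]
}}

```text
time: 4.8
eef_pos: [0.5952, 0.1254, 0.0657]
orientation: [0.984, -0.175, 0.0, -0.0]
ft_force: [-0.8, 1.2, -0.5]
gripper_width: 0.006
gripper_force: 0.7
```

Run:
```python
from t import *
show([(-24,95,66)])
```

```text
t 4.8 tcp [0.5952 0.1254 0.0657] fix [-27.9  92.6] xyaw -20.2050874255068 F [-0.8  1.2 -0.5] 0.005783095975464214
(-24, 95, 66) -> cm [ 0.39 -0.23 -0.03]
```

Emit:
{"name": "servo_tool", "arguments": {
  "motion": [
    {"tx": 0.1,"ty": -0.1,"tz": 0,"wx": 0,"wy": 0,"wz": 0,"fingers": 0},
    {"tx": 0.2,"ty": -0.1,"tz": 0,"wx": 0,"wy": 0,"wz": 0,"fingers": 0},
    {"tx": 0.3,"ty": -0.1,"tz": 0,"wx": 0,"wy": 0,"wz": 0,"fingers": 0},
    {"tx": 0.4,"ty": -0.1,"tz": 0,"wx": 0,"wy": 0,"wz": 0,"fingers": 0},
    {"tx": 0.4,"ty": -0.1,"tz": 0,"wx": 0,"wy": 0,"wz": 0,"fingers": 0}
  ]
}}

```text
time: 5.3
eef_pos: [0.5987, 0.1253, 0.0656]
orientation: [0.984, -0.175, -0.001, -0.0]
ft_force: [-4.6, 3.7, 1.8]
gripper_width: 0.002
gripper_force: 2.3
```

Emit:
{"name": "servo_tool", "arguments": {
  "motion": [
    {"tx": 0.05,"ty": 0,"tz": 0,"wx": 0,"wy": 0,"wz": 0,"fingers": 0},
    {"tx": 0.1,"ty": 0,"tz": 0,"wx": 0,"wy": 0,"wz": 0,"fingers": 0},
    {"tx": 0.15,"ty": 0,"tz": 0,"wx": 0,"wy": 0,"wz": 0,"fingers": 0},
    {"tx": 0.2,"ty": 0,"tz": 0,"wx": 0,"wy": 0,"wz": 0,"fingers": 0},
    {"tx": 0.2,"ty": 0,"tz": 0,"wx": 0,"wy": 0,"wz": 0,"fingers": 0}
  ]
}}

```text
time: 5.8
eef_pos: [0.5993, 0.1252, 0.0654]
orientation: [0.985, -0.175, -0.002, 0.0]
ft_force: [-9.7, 7.0, 5.3]
gripper_width: 0.005
gripper_force: 5.6
```

Run:
```python
from t import *
show([(-24,95,66)])
```

```text
t 5.8 tcp [0.5993 0.1252 0.0654] fix [-24.   93.8] xyaw -20.19548603854832 F [-9.7  7.   5.3] 0.004707844147953724
(-24, 95, 66) -> cm [ 0.   -0.12 -0.06]
```

Emit:
{"name": "servo_tool", "arguments": {
  "motion": [
    {"tx": -1.5,"ty": 0,"tz": 0,"wx": 0,"wy": 0,"wz": 0,"fingers": 0},
    {"tx": -3,"ty": 0,"tz": 0,"wx": 0,"wy": 0,"wz": 0,"fingers": 0},
    {"tx": -4,"ty": -1,"tz": -3.5,"wx": 0,"wy": 0,"wz": 0,"fingers": 0},
    {"tx": -5,"ty": -2,"tz": -8,"wx": 0,"wy": 0,"wz": 0,"fingers": 0},
    {"tx": -6,"ty": -3,"tz": -12,"wx": 0,"wy": 0,"wz": 0,"fingers": 0}
  ]
}}

```text
time: 6.3
eef_pos: [0.5552, 0.1735, 0.1875]
orientation: [0.984, -0.176, 0.0, 0.0]
ft_force: [-0.8, -0.1, -0.5]
gripper_width: 0.006
gripper_force: 0.0
```

Emit:
{"name": "servo_tool", "arguments": {
  "motion": [
    {"tx": -1.5,"ty": 0,"tz": -3,"wx": 0,"wy": 0,"wz": 0,"fingers": 0},
    {"tx": -4,"ty": -1,"tz": -6,"wx": 0,"wy": 0,"wz": 0,"fingers": 0},
    {"tx": -7,"ty": -2,"tz": -8,"wx": 0,"wy": 0,"wz": 0,"fingers": 0},
    {"tx": -9,"ty": -3,"tz": -8,"wx": 0,"wy": 0,"wz": 0,"fingers": 0},
    {"tx": -10,"ty": -4,"tz": -8,"wx": 0,"wy": 0,"wz": 0,"fingers": 0}
  ]
}}

```text
time: 6.8
eef_pos: [0.4743, 0.2461, 0.2666]
orientation: [0.985, -0.175, 0.001, -0.0]
ft_force: [0.4, -0.1, -0.1]
gripper_width: 0.009
gripper_force: 0.0
```

```bash
cat > m.py <<'E'
from t import *
def meas(n,fn=None):
    c=capture(n); hsv=cv2.cvtColor(c['img'],cv2.COLOR_RGB2HSV); P=np.zeros((400,640,3)); v,u=np.nonzero(c['z_map']>0); P[v,u]=pts(c,np.ones((400,640),bool))
    H,S,V=[hsv[...,i] for i in range(3)]
    F=P.copy(); d=P[...,:2]-O; F[...,0]=d@[np.cos(A),np.sin(A)]; F[...,1]=d@[-np.sin(A),np.cos(A)]; F*=1e3
    box=(abs(F[...,0])<140)&(abs(F[...,1])<150)
    b=box&(H>100)&(H<125)&(S>100)&(F[...,2]>60)&(F[...,2]<90); q=F[b]
    if len(q)>20:
        m=q.mean(0); d=np.linalg.svd(q[:,:2]-m[:2])[2][0]; t=(q[:,:2]-m[:2])@d
        print(n,'strap fix',b.sum(),np.round(m,1),'dir',np.degrees(np.arctan2(d[1],d[0])),m[:2]+d*t.min(),m[:2]+d*t.max())
    r=box&((H<8)|(H>172))&(S>150)&(F[...,2]>80); q=F[r]
    if len(q)>10: print(n,'red',r.sum(),np.round(q.mean(0),1),np.round(np.percentile(q,[3,97],0),1).tolist(),'elev',np.degrees(np.arctan2(q[:,2].mean()-94,np.hypot(*q[:,:2].mean(0)))))
    if fn: save(c,fn)
    return c
E
python3 - <<'E'
from m import *
meas('scene');c=meas('wrist');meas('side')
cv2.imwrite('pics/w2.png',c['img'][:,:,::-1])
show([(0,10,240),(0,18,185)])
E
```

```text
scene strap fix 361 [ 7.7 55.8 73.9] dir 90.79227525670723 [  8.60821233 -13.27570372] [  6.83520039 114.93684091]
scene red 131 [  6.2 -51.6 175.4] [[-7.7, -68.2, 151.4], [14.7, -36.3, 196.2]] elev 57.44132068865227
wrist strap fix 3118 [-2.4 56.8 77.7] dir 90.52220559210954 [-1.87366479 -4.81696891] [ -2.98518576 117.13441949]
side strap fix 364 [-7.6 52.9 73.9] dir 90.96318880382981 [ -6.45247396 -13.21731024] [ -8.64913616 117.43995654]
side red 142 [ -5.1 -49.7 176. ] [[-14.0, -64.7, 153.9], [7.8, -34.5, 196.3]] elev 58.61083255660125
t 6.95 tcp [0.4754 0.2456 0.2653] fix [-182.2  163.2] xyaw -20.133122903827573 F [-0.8 -0.5 -0.3] 0.00581610560914579
(0, 10, 240) -> cm [18.12 15.44  2.54]
(0, 18, 185) -> cm [18.13 14.63  8.03]
```

View pics/w2.png

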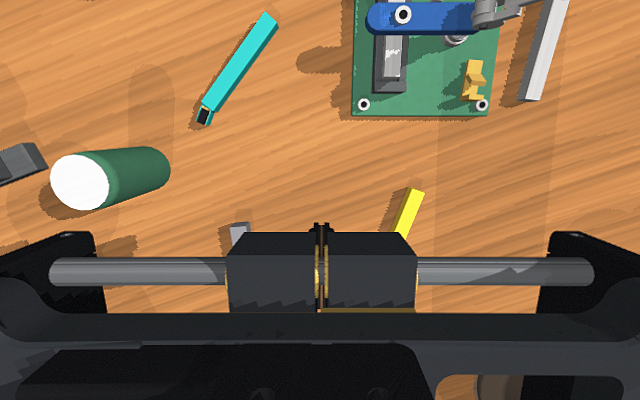

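Emit:
{"name": "servo_tool", "arguments": {
  "motion": [
    {"tx": 3,"ty": 3,"tz": 0,"wx": 0,"wy": 0,"wz": 0,"fingers": 0},
    {"tx": 6,"ty": 6,"tz": 0.5,"wx": 0,"wy": 0,"wz": 0,"fingers": 0},
    {"tx": 9.5,"ty": 9.5,"tz": 1,"wx": 0,"wy": 0,"wz": 0,"fingers": 0},
    {"tx": 13,"ty": 12.8,"tz": 1.5,"wx": 0,"wy": 0,"wz": 0,"fingers": 0},
    {"tx": 16,"ty": 15.5,"tz": 2,"wx": 0,"wy": 0,"wz": 0,"fingers": 0}
  ]
}}

```text
time: 7.45
eef_pos: [0.573, 0.041, 0.2447]
orientation: [0.984, -0.176, -0.0, 0.0]
ft_force: [0.3, 1.2, -0.3]
gripper_width: 0.006
gripper_force: 0.0
```

Emit:
{"name": "servo_tool", "arguments": {
  "motion": [
    {"tx": 1,"ty": 1,"tz": 0,"wx": 0,"wy": 0,"wz": 0,"fingers": 0},
    {"tx": 2.1,"ty": 2,"tz": 0,"wx": 0,"wy": 0,"wz": 0,"fingers": 0},
    {"tx": 2.1,"ty": 2,"tz": 0,"wx": 0,"wy": 0,"wz": 0,"fingers": 0},
    {"tx": 2.1,"ty": 2,"tz": 0,"wx": 0,"wy": 0,"wz": 0,"fingers": 0},
    {"tx": 2.1,"ty": 2,"tz": 0,"wx": 0,"wy": 0,"wz": 0,"fingers": 0}
  ]
}}

```text
time: 7.95
eef_pos: [0.5842, 0.0196, 0.2459]
orientation: [0.985, -0.175, 0.0, -0.0]
ft_force: [-0.3, 0.3, 0.3]
gripper_width: 0.006
gripper_force: 0.0
```

Run:
```python
from t import *
L=[(0,-15,185)]
for th in [57,50,40,30,20,10,5]:
    t=np.radians(th); L.append((0,-round(95*np.cos(t)-5.5*np.sin(t)-12*np.sin(t),1),round(94+95*np.sin(t)+5.5*np.cos(t),1)))
show(L)
c=capture('wrist'); 
import cv2
save(c,'w3.png')
```

```text
t 7.95 tcp [0.5842 0.0196 0.2459] fix [ -1.1 -10.3] xyaw -20.12767323346797 F [-0.3  0.3  0.3] 0.00559293439063093
(0, -15, 185) -> cm [0.11 0.47 6.09]
(0, np.float64(-37.1), np.float64(176.7)) -> cm [0.09 2.68 6.92]
(0, np.float64(-47.7), np.float64(170.3)) -> cm [0.09 3.74 7.56]
(0, np.float64(-61.5), np.float64(159.3)) -> cm [0.08 5.12 8.66]
(0, np.float64(-73.5), np.float64(146.3)) -> cm [0.07 6.32 9.96]
(0, np.float64(-83.3), np.float64(131.7)) -> cm [ 0.06  7.3  11.42]
(0, np.float64(-90.5), np.float64(115.9)) -> cm [ 0.06  8.02 13.  ]
(0, np.float64(-93.1), np.float64(107.8)) -> cm [ 0.06  8.28 13.81]
```

View pics/w3.png

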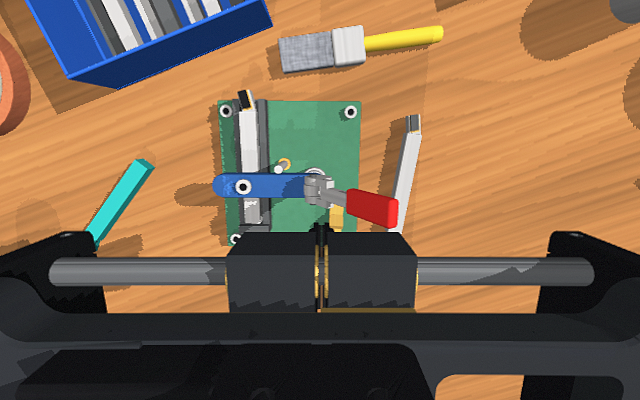

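Emit:
{"name": "servo_tool", "arguments": {
  "motion": [
    {"tx": 0.1,"ty": 0.4,"tz": 2.5,"wx": 0,"wy": 0,"wz": 0,"fingers": 0},
    {"tx": 0.1,"ty": 0.5,"tz": 5,"wx": 0,"wy": 0,"wz": 0,"fingers": 0},
    {"tx": 0.1,"ty": 0.5,"tz": 6.5,"wx": 0,"wy": 0,"wz": 0,"fingers": 0},
    {"tx": 0.1,"ty": 1.3,"tz": 6.9,"wx": 0,"wy": 0,"wz": 0,"fingers": 0},
    {"tx": 0.1,"ty": 2,"tz": 6.9,"wx": 0,"wy": 0,"wz": 0,"fingers": 0}
  ]
}}

```text
time: 8.5
eef_pos: [0.5783, -0.0005, 0.1767]
orientation: [0.985, -0.175, -0.0, 0.0]
ft_force: [-0.2, 0.4, -0.4]
gripper_width: 0.005
gripper_force: 0.0
```

Emit:
{"name": "servo_tool", "arguments": {
  "motion": [
    {"tx": 0,"ty": 0.5,"tz": 0,"wx": 0,"wy": 0,"wz": 0,"fingers": 0},
    {"tx": 0,"ty": 0.9,"tz": 0.2,"wx": 0,"wy": 0,"wz": 0,"fingers": 0},
    {"tx": 0,"ty": 1.3,"tz": 0.4,"wx": 0,"wy": 0,"wz": 0,"fingers": 0},
    {"tx": 0,"ty": 1.7,"tz": 0.6,"wx": 0,"wy": 0,"wz": 0,"fingers": 0},
    {"tx": 0,"ty": 2.0,"tz": 0.9,"wx": 0,"wy": 0,"wz": 0,"fingers": 0}
  ]
}}

```text
time: 9.0
eef_pos: [0.5721, -0.0195, 0.1682]
orientation: [0.985, -0.175, 0.001, -0.0]
ft_force: [-0.7, 2.3, 8.5]
gripper_width: 0.002
gripper_force: 3.1
```

Run:
```python
from m import *
show([(0,-61.5,159.3),(0,-73.5,146.3)])
meas('side'); meas('scene')
```

```text
t 9.0 tcp [ 0.5721 -0.0195  0.1682] fix [  1.2 -51.2] xyaw -20.19985976534881 F [-0.7  2.3  8.5] 0.001668505490890321
(0, -61.5, 159.3) -> cm [-0.13  1.03  0.89]
(0, -73.5, 146.3) -> cm [-0.14  2.23  2.19]
side strap fix 402 [-7.1 57.1 74. ] dir 89.72836539097602 [ -7.38178818 -11.9186646 ] [ -6.76787787 117.57222029]
side red 118 [ -6.9 -56.8 169.5] [[-13.6, -74.7, 149.1], [5.2, -40.4, 189.8]] elev 52.81780706371058
scene strap fix 359 [ 7.5 56.4 73.3] dir 90.85985331870296 [  8.49729098 -12.80309761] [  6.57545441 115.24764707]
scene red 123 [  7.3 -59.5 168.9] [[-6.5, -76.9, 147.0], [14.4, -41.3, 189.1]] elev 51.343456166369954
```

Emit:
{"name": "servo_tool", "arguments": {
  "motion": [
    {"tx": -0.1,"ty": 0.5,"tz": 0.5,"wx": 0,"wy": 0,"wz": 0,"fingers": 0},
    {"tx": -0.1,"ty": 1.0,"tz": 1.0,"wx": 0,"wy": 0,"wz": 0,"fingers": 0},
    {"tx": -0.1,"ty": 1.5,"tz": 1.5,"wx": 0,"wy": 0,"wz": 0,"fingers": 0},
    {"tx": -0.1,"ty": 1.9,"tz": 1.9,"wx": 0,"wy": 0,"wz": 0,"fingers": 0},
    {"tx": -0.1,"ty": 2.3,"tz": 2.4,"wx": 0,"wy": 0,"wz": 0,"fingers": 0}
  ]
}}

```text
time: 9.6
eef_pos: [0.5634, -0.0406, 0.1438]
orientation: [0.984, -0.175, 0.001, -0.0]
ft_force: [3.3, 5.2, 3.1]
gripper_width: 0.004
gripper_force: 2.9
```

Run:
```python
from m import *
show([(0,-83.3,131.7),(0,-90.5,115.9),(0,-93,108)])
meas('side'); meas('scene')
```

```text
t 9.6 tcp [ 0.5634 -0.0406  0.1438] fix [  0.5 -74. ] xyaw -20.213072337722902 F [3.3 5.2 3.1] 0.0044184752777732365
(0, -83.3, 131.7) -> cm [-0.05  0.93  1.21]
(0, -90.5, 115.9) -> cm [-0.06  1.65  2.79]
(0, -93, 108) -> cm [-0.06  1.9   3.58]
side strap fix 394 [-6.9 57.1 72.4] dir 89.89344081436933 [-6.99774867 -9.9225361 ] [ -6.76176683 116.96232767]
side red 125 [ -5.9 -78.1 143.9] [[-14.1, -100.9, 130.7], [7.0, -56.9, 158.3]] elev 32.49443225472753
scene strap fix 340 [ 7.6 56.1 72.1] dir 90.76767523323625 [  8.51261031 -13.45373711] [  6.77978868 115.86843009]
scene red 132 [  6.1 -81.1 143. ] [[-8.9, -104.2, 127.5], [15.1, -58.5, 157.1]] elev 31.05035837685321
```

Emit:
{"name": "servo_tool", "arguments": {
  "motion": [
    {"tx": 0,"ty": 0.4,"tz": 0.6,"wx": 0,"wy": 0,"wz": 0,"fingers": 0},
    {"tx": 0,"ty": 0.8,"tz": 1.2,"wx": 0,"wy": 0,"wz": 0,"fingers": 0},
    {"tx": 0,"ty": 1.2,"tz": 1.8,"wx": 0,"wy": 0,"wz": 0,"fingers": 0},
    {"tx": 0,"ty": 1.4,"tz": 2.4,"wx": 0,"wy": 0,"wz": 0,"fingers": 0},
    {"tx": 0,"ty": 1.6,"tz": 2.9,"wx": 0,"wy": 0,"wz": 0,"fingers": 0}
  ]
}}

```text
time: 10.2
eef_pos: [0.5574, -0.0555, 0.1145]
orientation: [0.984, -0.175, 0.0, -0.0]
ft_force: [1.5, 5.8, 4.8]
gripper_width: 0.006
gripper_force: 3.1
```

Emit:
{"name": "servo_tool", "arguments": {
  "motion": [
    {"tx": 0,"ty": 0.1,"tz": 0.2,"wx": 0,"wy": 0,"wz": 0,"fingers": 0},
    {"tx": 0,"ty": 0.1,"tz": 0.4,"wx": 0,"wy": 0,"wz": 0,"fingers": 0},
    {"tx": 0,"ty": 0.1,"tz": 0.6,"wx": 0,"wy": 0,"wz": 0,"fingers": 0},
    {"tx": 0,"ty": 0.1,"tz": 0.7,"wx": 0,"wy": 0,"wz": 0,"fingers": 0},
    {"tx": 0,"ty": 0.1,"tz": 0.7,"wx": 0,"wy": 0,"wz": 0,"fingers": 0}
  ]
}}

```text
time: 10.7
eef_pos: [0.5568, -0.0571, 0.1077]
orientation: [0.985, -0.175, 0.0, 0.0]
ft_force: [-0.5, -1.9, 4.1]
gripper_width: 0.003
gripper_force: 2.3
```

Run:
```python
from m import *
show([(0,-93,108)])
meas('side'); meas('scene')
```

```text
t 10.7 tcp [ 0.5568 -0.0571  0.1077] fix [  0.1 -91.8] xyaw -20.18077565798014 F [-0.5 -1.9  4.1] 0.0033706602340510304
(0, -93, 108) -> cm [-0.01  0.12 -0.03]
side strap fix 369 [-6.2 57.4 70.9] dir 89.24156244991114 [ -7.13324974 -11.72094119] [ -5.42732224 117.14495804]
side red 116 [ -5.6 -90.2 106.6] [[-14.3, -117.8, 99.5], [8.0, -66.1, 114.7]] elev 7.96130032125594
scene strap fix 328 [ 7.5 57.  70.3] dir 90.84682207765648 [  8.49580855 -13.68279681] [  6.59141244 115.15880636]
scene red 119 [  6.4 -92.4 106.5] [[-7.9, -118.2, 98.6], [15.1, -68.1, 112.0]] elev 7.669696612255571
```

Emit:
{"name": "servo_tool", "arguments": {
  "motion": [
    {"tx": 0,"ty": 0,"tz": 0.1,"wx": 0,"wy": 0,"wz": 0,"fingers": 0},
    {"tx": 0,"ty": 0,"tz": 0.2,"wx": 0,"wy": 0,"wz": 0,"fingers": 0},
    {"tx": 0,"ty": 0,"tz": 0.25,"wx": 0,"wy": 0,"wz": 0,"fingers": 0},
    {"tx": 0,"ty": 0,"tz": 0.3,"wx": 0,"wy": 0,"wz": 0,"fingers": 0},
    {"tx": 0,"ty": 0,"tz": 0.3,"wx": 0,"wy": 0,"wz": 0,"fingers": 0}
  ]
}}

```text
time: 11.3
eef_pos: [0.5572, -0.0574, 0.1063]
orientation: [0.985, -0.175, 0.001, 0.001]
ft_force: [-3.9, -3.6, 21.7]
gripper_width: 0.008
gripper_force: 10.7
```

Emit:
{"name": "servo_tool", "arguments": {
  "motion": [
    {"tx": 0,"ty": 0,"tz": 0.1,"wx": 0,"wy": 0,"wz": 0,"fingers": 0},
    {"tx": 0,"ty": 0,"tz": 0.1,"wx": 0,"wy": 0,"wz": 0,"fingers": 0},
    {"tx": 0,"ty": 0,"tz": 0.1,"wx": 0,"wy": 0,"wz": 0,"fingers": 0},
    {"tx": 0,"ty": 0,"tz": 0.0,"wx": 0,"wy": 0,"wz": 0,"fingers": 0},
    {"tx": 0,"ty": 0,"tz": -0.5,"wx": 0,"wy": 0,"wz": 0,"fingers": 0}
  ]
}}

```text
time: 11.8
eef_pos: [0.5566, -0.0569, 0.1098]
orientation: [0.985, -0.175, -0.0, 0.0]
ft_force: [-0.6, 0.1, -0.5]
gripper_width: 0.004
gripper_force: 0.0
```

Emit:
{"name": "servo_tool", "arguments": {
  "motion": [
    {"tx": 0,"ty": 0,"tz": -2,"wx": 0,"wy": 0,"wz": 0,"fingers": 0},
    {"tx": 0,"ty": 0,"tz": -5,"wx": 0,"wy": 0,"wz": 0,"fingers": 0},
    {"tx": 0,"ty": 0,"tz": -9,"wx": 0,"wy": 0,"wz": 0,"fingers": 0},
    {"tx": -3,"ty": 2,"tz": -12,"wx": 0,"wy": 0,"wz": 0,"fingers": 0},
    {"tx": -6,"ty": 4,"tz": -14,"wx": 0,"wy": 0,"wz": 0,"fingers": 0}
  ]
}}

```text
time: 12.3
eef_pos: [0.4861, -0.0735, 0.2508]
orientation: [0.985, -0.175, 0.0, 0.0]
ft_force: [0.5, -0.0, -0.7]
gripper_width: 0.0
gripper_force: 0.0
```

Emit:
{"name": "servo_tool", "arguments": {
  "motion": [
    {"tx": -2,"ty": 3,"tz": 0,"wx": 0,"wy": 0,"wz": 0,"fingers": 0},
    {"tx": -4,"ty": 6,"tz": 0,"wx": 0,"wy": 0,"wz": 0,"fingers": 0},
    {"tx": -6,"ty": 9,"tz": 0,"wx": 0,"wy": 0,"wz": 0,"fingers": 0},
    {"tx": -8,"ty": 11,"tz": 0,"wx": 0,"wy": 0,"wz": 0,"fingers": 0},
    {"tx": -8,"ty": 11,"tz": 0,"wx": 0,"wy": 0,"wz": 0,"fingers": 0}
  ]
}}

```text
time: 12.8
eef_pos: [0.3712, -0.1496, 0.2494]
orientation: [0.984, -0.176, -0.001, -0.0]
ft_force: [0.1, 0.3, 0.4]
gripper_width: 0.005
gripper_force: 0.0
```

Run:
```python
from m import *
show([])
c=meas('scene'); d=meas('side')
a=cv2.resize(c['img'][170:290,280:400],(390,390)); b=cv2.resize(d['img'][150:290,235:375],(390,390))
cv2.imwrite('pics/f.png',np.hstack([a,b])[:,:,::-1])
```

```text
t 12.8 tcp [ 0.3712 -0.1496  0.2494] fix [-141.4 -243.4] xyaw -20.32872291410117 F [0.1 0.3 0.4] 0.0047082599049082545
scene strap fix 324 [ 7.5 57.4 70.3] dir 91.03780080611025 [  8.77624009 -13.89873403] [  6.43652853 115.25990205]
scene red 128 [  5.3 -92.8 106.3] [[-10.2, -118.4, 99.0], [14.6, -67.8, 110.9]] elev 7.525647914837857
side strap fix 366 [-6.5 57.9 71.1] dir 89.42739537902663 [ -7.16929883 -11.37919715] [ -5.87808244 117.81778027]
side red 135 [ -4.2 -91.8 106.2] [[-13.8, -117.9, 98.2], [8.6, -66.9, 111.7]] elev 7.559536306330121
```

View pics/f.png

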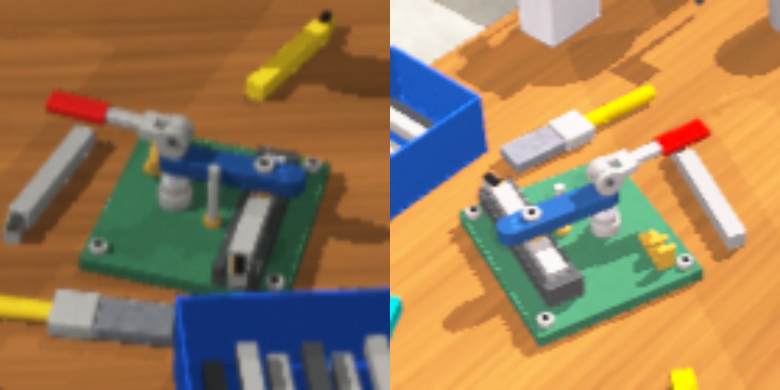

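The final view shows the strap lying over the tool against its pin, the lever down, and the hand well away.

```bash
python3 -c "
from bench import job_done; print(job_done())"
```

```text
the job is handed in; nothing more can be done
None
```

The tool is clamped: I swung the strap onto its stop pin over the tool, pushed the cam lever down to its end stop, moved the hand clear and handed the job in at about 13 s; no verdict came back.

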